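Latch the sample transport case

TASK

The lid of the yellow sample case is standing ajar on its rubber seal. Hook the latch's steel loop behind the keeper on the lid, draw it back by feel until it is just snug without dragging the lid along, then push the red lever over past its toggle point until it lies flat and holds the lid tight. Push gently, let go, and leave everything else where it is.

Things in the scene. Friction and masses are not known exactly. Their poses are not given: they have to be found in the camera images.
- case: Yellow transport case standing on its hinge side, fixed to the bench: 250 mm along its x, 140 mm high. Origin on the bench straight below the lever's pivot; z up. The fixed half (y -115 to +20 mm) carries the latch in the middle of its top, the lid half (y +34 to +129 mm when shut) the keeper. The latch moves in the case's y-z plane at x = 0.
- latch_pivot (a point): Axis of the red lever (along the case's x), 28 mm above the case's top, 168 mm above the bench. The lever is a plate 32 mm wide and 6 mm thick reaching 80 mm from this axis. With the loop hooked and snug, closing takes up to 3 to 12 N near its end; past about 1.66 rad it snaps on by itself.
- lever (a joint): Red lever, in rad. 0 = fully open: it points 65 degrees above the case's +y (towards the lid). Grows as it swings up, over and down towards the case's -y; 2.007 (115 degrees) = its stop, lying level, latched. Stays where left (about 1 N at its end moves it).
- lever_tip (a point): Middle of the lever's end, on the face to push (the upper face when latched), 80 mm from the pivot.
- loop: Steel wire loop; its origin is its pin on the lever: 28 mm from the pivot, 15 degrees ahead of the lever's direction (in the closing sense). The hinge is stiff: the loop keeps its angle to the lever where left, so it swings up with the lever unless its bar is caught under the lip; more than about 1 mm of slack lets it lift out.
- bar (a point): Centre of the loop's cross bar: 10 mm thick, along the case's x, 94 mm from the loop's pin. Black knobs on its ends (14 mm across, 58 mm over both) are where to pinch it from above, one finger outside each. Wires 45 mm apart. It swings up or down by under 1 N; pulling it also swings the lever (3 to 6 N, rising slowly; the lip then adds 2 N or more per mm).
- keeper_seat (a point): Mean place of the seated bar's centre with the lid at rest, a point fixed to the case: y 75 mm, 155 mm above the bench. The real seat is up to 6 mm nearer or farther in y, and is not measured. Keep the bar down on the block while drawing it back. To pass down behind the lip the bar must be at least 3 mm further to +y than its seat; with the lever fully open it reaches 90 mm.
- lid (a joint): Lid half hinged along its foot, rad: 0 = at rest ajar, grows as its top is drawn in (0.01 = 1.5 mm at the keeper). Springy, 5 N per mm at the keeper. Keeper: steel, 30 mm wide in x, a 12 mm high block on the lid's top with a lip 5 mm thick, 11 mm high, leaning 15 degrees to +y; the bar seats on the block in the crook on the lip's +y side.
- tape_roll: roll of blue tape, 44 mm across, 15 mm high, lying on the case's top by the far right corner; leave it there
- green_rack: green tube rack with capped tubes, 142 x 76 x 63 mm, origin at the centre of its underside; leave alone
- blue_rack: blue tube rack, 76 x 76 x 63 mm, origin under its centre; leave alone
- white_bottle: white plastic bottle, 110 mm tall, origin under its centre; leave alone
- amber_bottle: amber glass bottle, 120 mm tall, origin under its centre; leave alone
- jar: clear jar with blue cap, 60 mm tall, origin under its centre; leave alone
- tip_box: red and clear pipette-tip box, 122 x 87 x 70 mm, origin under its centre; leave alone
- pipette: white pipette lying flat, 280 mm long; leave alone

How it is judged:
By the outcome, as a careful person would: the job done as asked, in the order asked, and still so for the second after the job is handed in, with the robot touching nothing.
It also fails if it takes over 72 s, if anything falls off the work surface, if the arm or the gripper's body presses on something with over 40 N, if the wrist force passes 120 N, or if a joint passes its speed limit or range.

ROBOT

A 6-joint arm with a two-finger parallel gripper is mounted at the origin on the work surface. World frame = base frame: x ahead of the robot, y to its left, z up, the work surface at z = 0. Lengths are in m, angles in degrees, forces in N, time in s.
With the tool pointing down it reaches from about 0.375 to 0.9 m from the base axis. Payload 3.1 kg.
Tool frame: the origin (TCP) lies on the centre line of the jaws, within the pads' length; the fingertips stand 25 mm ahead of it and the grasp point (between the pads) lies 6 mm ahead of it; y points along the fingers, x is the direction in which the jaws open and shut, and the axes are right-handed (so a half turn about y gives the same grasp; the last joint's range is limited). The gripper opens to 87 mm and grips with 3 to 60 N. Pads are 19 mm wide; open, the fingers measure 117 mm over their backs; the gripper's body (75 mm by 190 mm) begins 51 mm behind the grasp point.
Start: joints at [58.642, 30.224, 82.088, -0, 67.689, -10.227], TCP at [0.225, 0.583, 0.248] pointing down, gripper open.
Joint ranges: [-176.69, 176.69], [-43.24, 126.21], [12.49, 139.97], [-82, 262], [0, 151.66], [-163.58, 163.58]. Speed limits (degrees/s): [159.86, 159.86, 180, 180, 180, 180].

INTERFACE

Orientations are given as a 3x3 rotation matrix whose columns are the frame's x, y, z axes.
In Python, from rig import * gives the robot as it stands.
- The arm moves only by the tool play_rows, never from a script. Its argument "commands" is a list of rows, each a list of 2 entries, a list of its own where there are three numbers: the shift along the world's x, y, z in m, then the turn, a rotation vector about the world's x, y, z in rad. A call has 1 to 10 rows; each row is the pose to reach, as a shift and turn from the pose commanded when the call began; what a row does not reach only later rows make up. A row lasts 1/8 s, in which the tool goes at most 62.5 mm and 10.7 degrees, less where a joint would pass 70% of its speed; a pose out of reach is approached as far as the arm can. A call with a gripper value outside its range is refused whole. "gripper" is the finger opening in m, from 0 to 0.087, set as the call begins (left out, the last holds). The fingers move at their own pace and stop on an object; the grip force is fixed at half the most. Time passes only in rows, so rows that repeat a pose let the fingers close. It gives the time, the measured TCP pose, the force and the opening at its end, in the units of the state.
- read_state(): the state, without advancing time (a new reading comes with each control period).
- capture(name): name is "scene" or "top" or "wrist"; returns a dict with "frame" (480x640x3 uint8, red, green, blue), "depth" (480x640 float32, m along the optical axis (not along the pixel's ray), 0 where there is no reading), "mtx" (3x3 intrinsics, pixels), "dist_coeffs" ([k1, k2, p1, p2, k3] as OpenCV has them; the pictures are not rectified), "cam_to_world" (4x4, takes a point from camera to world coordinates); the wrist camera has in their place "hand_eye" (4x4, takes a point from camera to tool coordinates, whose origin is the TCP and whose axes are the tool frame's). Camera axes: x right, y down, z forward; pixel columns grow to the right and rows downward; lengths in m; the calibration is good to about 2 mm. A picture is of the moment at which its call begins: read the wrist's pose just before it.
- hand_in(): hands the job in, once; it reports no verdict.
The state is a dict: "time_s": time; "joint_positions": joint angles; "qvel": joint speeds; "tau": joint torques, N m; "position": TCP position; "tcp_rot": TCP orientation; "force": force on the tool from outside, world axes, zero at the start; "moment": the same for the moment, N m; "opening": opening from 0.0 (shut) to 1.0 (fully open).
Only numpy, scipy, OpenCV 4.12 (cv2) and the standard library are available. Lean on these libraries where they do the work, as an engineer would, in place of code of your own. Each camera call takes 0.05 s, during which the arm holds its last target. There are 200 camera calls.

## Working session

There is one attempt and no reset: what is moved stays moved. The work goes in short steps, Python scripts to look and compute and a tool call to move; the robot and the scene stay as the last step left them, time stands still between calls to the robot, and variables do not carry over. Pictures are saved under pics/ and viewed, about 8 in all and at most 12, crops included, and the job is handed in when it is done.

Besides the shell and the picture viewer there is one more tool, called after "Emit:" as name([rows], argument=value, ...), one row to a line, values as JSON. play_rows: Moves the arm, as the interface text tells. Its arguments: {"type":"object","properties":{"commands":{"type":"array"},"gripper":{"type":"number"}},"required":["commands"]}

```bash
mkdir -p pics; ls; python3 - <<'E'
from rig import *
import cv2,numpy as np
s=read_state();print(s)
a=capture("scene");b=capture("top")
for n,c in(("scene",a),("top",b)):
    cv2.imwrite(f"pics/{n}1.png",c["frame"][:,:,::-1]);print(c["mtx"],c["dist_coeffs"],c["cam_to_world"])
E
```

```text
pics
{'time_s': 0.0, 'joint_positions': array([ 5.86435638e+01,  3.02793176e+01,  8.21558033e+01, -2.15391148e-03,
        6.76877601e+01, -1.02276089e+01]), 'qvel': array([-0.01663441,  0.08265733, -0.01045495,  0.00292943, -0.01038732,
       -0.06177758]), 'tau': array([ 9.42645529e-04, -4.40051830e+01, -1.76589489e+01,  6.33584079e-02,
        5.84103190e-02, -1.54108111e-04]), 'position': array([0.22492235, 0.58240766, 0.24657103]), 'tcp_rot': array([[ 3.60451663e-01, -1.08630680e-03, -9.32777261e-01],
       [ 9.32775492e-01, -1.84953761e-03,  3.60453134e-01],
       [-2.11676931e-03, -9.99997700e-01,  3.46611447e-04]]), 'force': array([ 0.01719891, -0.20392768,  0.78245043]), 'moment': array([-0.02046614, -0.03400417,  0.00770467]), 'opening': 1.0036789572565972}
[[611.63509364   0.         313.97624616]
 [  0.         611.63509364 239.07044398]
 [  0.           0.           1.        ]] [-0.13208925  0.          0.          0.          0.        ] [[-0.11564009  0.70816913 -0.69650833  1.52121799]
 [ 0.99324262  0.07550832 -0.08813391  0.09373957]
 [-0.00982154 -0.70199357 -0.71211555  1.18911861]
 [ 0.          0.          0.          1.        ]]
[[587.96723074   0.         321.77907593]
 [  0.         587.96723074 249.35864573]
 [  0.           0.           1.        ]] [-0.18057853  0.          0.          0.          0.        ] [[-0.06758253 -0.97483901  0.21241824  0.18984579]
 [-0.99771068  0.06551037 -0.01678644 -0.01217385]
 [ 0.00244848 -0.21306642 -0.97703465  1.69862528]
 [ 0.          0.          0.          1.        ]]
```

View pics/scene1.png

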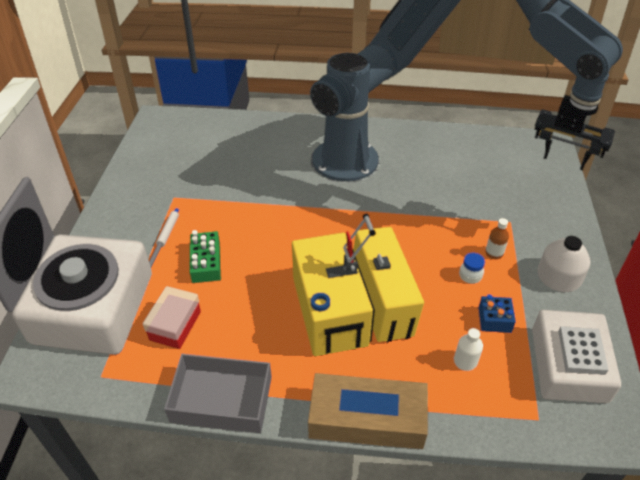

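View pics/top1.png

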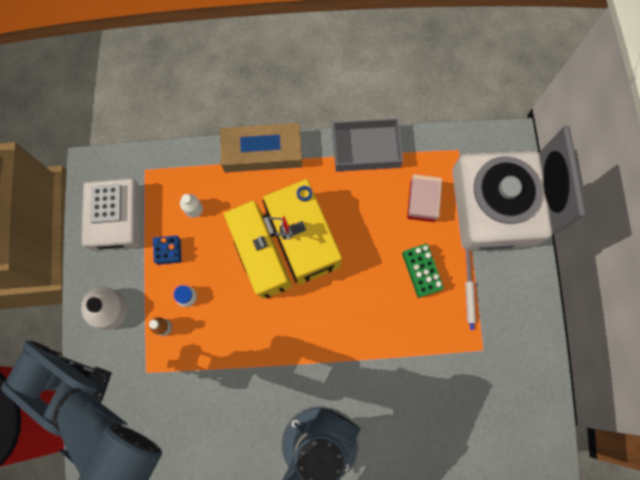

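```bash
cat > h.py <<'E'
from rig import *
import cv2,numpy as np
def cloud(c,T=None):
    T=c["cam_to_world"] if T is None else T
    v,u=np.mgrid[0:480,0:640]
    p=cv2.undistortPoints(np.stack([u,v],-1).reshape(-1,1,2).astype(float),c["mtx"],c["dist_coeffs"]).reshape(480,640,2)
    d=c["depth"]; P=np.dstack([p*d[...,None],d])
    return P@T[:3,:3].T+T[:3,3]
def hsv(c): return cv2.cvtColor(c["frame"],cv2.COLOR_RGB2HSV)
def wristT(s,c):
    T=np.eye(4);T[:3,:3]=s["tcp_rot"];T[:3,3]=s["position"];return T@c["hand_eye"]
E
python3 - <<'E'
from h import *
for n in("top","scene"):
    c=capture(n);P=cloud(c);H=hsv(c)
    X=P[...,2]; m=(H[...,0]>22)&(H[...,0]<34)&(H[...,1]>150)&(abs(X-.14)<.012)&(c["depth"]>0)&(P[...,0]>.25)&(P[...,0]<.9)
    print(n,np.median(X[m]))
    mm=cv2.morphologyEx(m.astype(np.uint8),cv2.MORPH_OPEN,np.ones((3,3)))
    k,L,st,ce=cv2.connectedComponentsWithStats(mm,connectivity=4)
    for i in range(1,k):
        if st[i,4]>150:
            q=P[L==i];r=cv2.minAreaRect((q[:,:2]*1000).astype(np.float32));print(st[i],r,np.median(q[:,2]))
    hi=(X>.156)&(X<.32)&(c["depth"]>0)&(P[...,0]>.4)&(P[...,0]<.75)&(abs(P[...,1])<.15)
    red=hi&((H[...,0]<8)|(H[...,0]>172))&(H[...,1]>140)
    for nm,q in(("red",P[red]),("hi",P[hi])): print(nm,len(q),q.min(0),q.max(0),q.mean(0)) if len(q) else 0
    f=c["frame"];y0,x0=(170,215) if n=="top" else (195,280)
    cv2.imwrite(f"pics/{n}c.png",cv2.resize(f[y0:y0+140,x0:x0+140],(580,580),interpolation=cv2.INTER_CUBIC)[:,:,::-1])
a=cv2.imread("pics/topc.png");b=cv2.imread("pics/scenec.png");cv2.imwrite("pics/both.png",cv2.resize(np.hstack([a,b]),(800,400)))
E
```

```text
top 0.13874952893058934
[ 265  181   75   96 3486] ((594.7573852539062, 13.497695922851562), (249.13742065429688, 133.94522094726562), 18.90949058532715) 0.14015249580136857
[ 225  202   62   90 2679] ((550.0439453125, 142.84518432617188), (249.03933715820312, 92.3896713256836), 18.88601303100586) 0.13678085393427342
red 43 [0.56656278 0.04444914 0.20709965] [0.59394958 0.05860126 0.25799943] [0.57676777 0.05162036 0.23891694]
hi 398 [ 0.54066174 -0.02019702  0.15607856] [0.70962249 0.13123667 0.29107018] [0.58824529 0.06465644 0.2222673 ]
scene 0.1381423792213019
[ 361  228   61   83 2739] ((556.9470825195312, 142.75436401367188), (249.63934326171875, 95.79544067382812), 19.56133460998535) 0.13613136432834172
[ 293  234   80   89 3956] ((600.98583984375, 13.50775146484375), (250.8170928955078, 140.38717651367188), 19.17550277709961) 0.1393350464380897
red 80 [0.56029704 0.04645282 0.18494638] [0.6049498  0.06157587 0.25289529] [0.59439434 0.05373286 0.23254551]
hi 663 [ 0.54247222 -0.02140303  0.15608898] [0.71365152 0.13152367 0.285705  ] [0.59368696 0.06429191 0.21787496]
```

View pics/both.png

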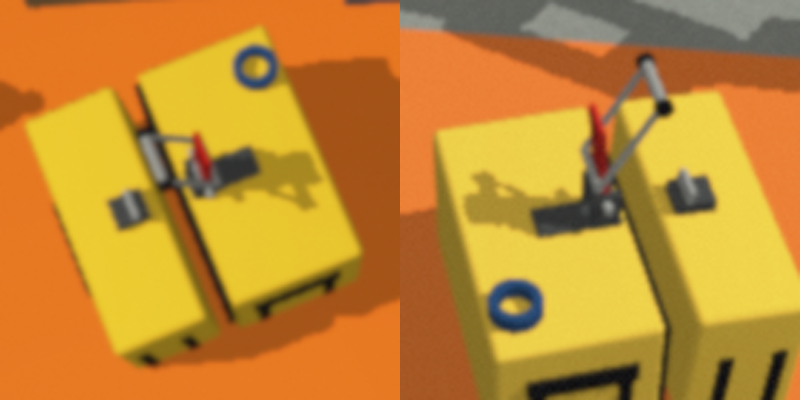

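```bash
cat >> h.py <<'E'
def ray(c,uv,T=None):
    T=c["cam_to_world"] if T is None else T
    p=cv2.undistortPoints(np.array([[uv]],float),c["mtx"],c["dist_coeffs"])[0,0]
    d=T[:3,:3]@np.r_[p,1];return T[:3,3],d/np.linalg.norm(d)
def tri(a,b):
    A=np.stack([a[1],-b[1]],1);t=np.linalg.lstsq(A,b[0]-a[0],rcond=None)[0]
    p,q=a[0]+t[0]*a[1],b[0]+t[1]*b[1];return (p+q)/2,np.linalg.norm(p-q)
th=np.radians(19.);EX=np.r_[np.cos(th),np.sin(th),0];EY=np.r_[-np.sin(th),np.cos(th),0];O=np.r_[.5825,.0584,0]
def tocase(p): d=np.asarray(p)-O;return np.r_[d@EX,d@EY,d[2]]
E
python3 - <<'E'
from h import *
s=capture("scene");t=capture("top")
K=[]
for a,b in(((365.7,216.7),(272,234)),((372,232.8),(266.8,216.5))):
    p,e=tri(ray(s,a),ray(t,b));K.append(p);print(p,e,tocase(p)*1000)
m=(K[0]+K[1])/2;print(np.linalg.norm(K[0]-K[1]),m,tocase(m)*1000)
E
```

```text
[0.54690747 0.08467881 0.27466688] 4.807300987837411e-07 [-25.0978507   36.43489481 274.6668765 ]
[0.59352439 0.0982568  0.27271451] 0.005080050969688427 [ 23.39987078  34.09615114 272.7145059 ]
0.048593317051590354 [0.57021593 0.0914678  0.27369069] [ -0.84898996  35.26552298 273.6906912 ]
```

Emit:
play_rows([
  [[0.035,-0.049,0.03],[0,0,-0.087]],
  [[0.07,-0.098,0.06],[0,0,-0.174]],
  [[0.104,-0.147,0.09],[0,0,-0.261]],
  [[0.138,-0.196,0.12],[0,0,-0.348]],
  [[0.173,-0.245,0.15],[0,0,-0.435]],
  [[0.207,-0.294,0.155],[0,0,-0.522]],
  [[0.242,-0.343,0.16],[0,0,-0.609]],
  [[0.276,-0.392,0.16],[0,0,-0.696]],
  [[0.31,-0.441,0.16],[0,0,-0.783]],
  [[0.345,-0.491,0.16],[0,0,-0.87]],
], gripper=0.087)

```text
time_s: 1.55
position: [0.5656, 0.098, 0.4077]
tcp_rot: [[0.946, 0.001, -0.323], [0.323, 0.0, 0.946], [0.001, -1.0, 0.0]]
force: [1.4, 1.0, 0.1]
opening: 1.003
```

Emit:
play_rows([
  [[0,0,0],[0,0,0]],
  [[0,0,0],[0,0,0]],
])

```text
time_s: 1.8
position: [0.5644, 0.0998, 0.4072]
tcp_rot: [[0.946, -0.001, -0.326], [0.326, 0.001, 0.946], [-0.001, -1.0, 0.001]]
force: [-1.1, 0.4, 0.1]
opening: 0.999
```

```bash
python3 - <<'E'
from h import *
s=read_state();c=capture("wrist");print(s["position"],s["tcp_rot"],s["time_s"],s["force"])
print(c["hand_eye"],c["mtx"]);T=wristT(s,c);np.save("w1.npy",T)
cv2.imwrite("pics/w1.png",c["frame"][:,:,::-1])
P=cloud(c,T);H=hsv(c);np.savez("w1.npz",P=P,H=H,T=T)
m=(H[...,0]>22)&(H[...,0]<34)&(H[...,1]>120)&(abs(P[...,2]-.14)<.015)
k,L,st,ce=cv2.connectedComponentsWithStats(m.astype(np.uint8),connectivity=4)
for i in range(1,k):
    if st[i,4]>500:
        q=P[L==i];print(st[i],cv2.minAreaRect((q[:,:2]*1000).astype(np.float32)),np.median(q[:,2]))
E
```

```text
[0.56437133 0.09982888 0.40715692] [[ 9.45521221e-01 -1.33437799e-03 -3.25557737e-01]
 [ 3.25558795e-01  6.66182092e-04  9.45521563e-01]
 [-1.04480243e-03 -9.99998888e-01  1.06430779e-03]] 1.8 [-1.12934635  0.44386688  0.06094746]
[[ 9.99999983e-01  1.70352012e-04  7.26107434e-05  4.31981180e-04]
 [-2.13696565e-05 -2.83329182e-01  9.59022718e-01 -1.36836450e-01]
 [ 1.83944193e-04 -9.59022703e-01 -2.83329174e-01  7.81309809e-02]
 [ 0.00000000e+00  0.00000000e+00  0.00000000e+00  1.00000000e+00]] [[377.95802002   0.         314.5511918 ]
 [  0.         377.95802002 238.38759252]
 [  0.           0.           1.        ]]
[  200   114   236    91 19520] ((553.0166625976562, 142.33087158203125), (247.03733825683594, 95.12960815429688), 18.92161750793457) 0.13591790986365518
[  207   224   221   102 16068] ((596.3294677734375, 17.051025390625), (246.97982788085938, 122.89370727539062), 19.344196319580078) 0.13963442416607919
```

View pics/w1.png

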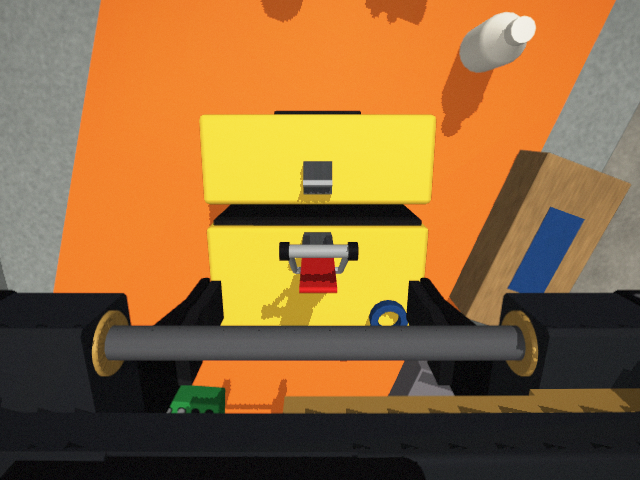

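```bash
python3 - <<'E'
from h import *
z=np.load("w1.npz");P,H=z["P"],z["H"]
D=(P-O)@np.stack([EX,EY,np.r_[0,0,1]],1)*1000
np.set_printoptions(precision=1,suppress=True)
v,u=np.mgrid[0:480,0:640];roi=(u>270)&(u<370)&(v>150)&(v<300)
dark=(H[...,2]<60)&roi&(D[...,2]>230)
for lo,hi in((270,300),(340,370)):
    q=D[dark&(u>lo)&(u<hi)];print("knob",len(q),np.median(q,0),q.min(0),q.max(0))
for r in(246,250,254):print("bar",r,D[r,318])
red=((H[...,0]<8)|(H[...,0]>172))&(H[...,1]>120)&roi
for r in range(256,296,4):
    q=D[red&(v==r)]
    if len(q):print("red",r,np.median(q,0),q[:,0].min(),q[:,0].max())
for r in range(158,204,4):print("keeper",r,D[r,318],H[r,318])
for name,m in(("lid",(v>115)&(v<203)&(u>210)&(u<425)),("fix",(v>228)&(v<300)&(u>215)&(u<275))):
    q=D[m&(H[...,0]>22)&(H[...,0]<34)&(D[...,2]>120)];print(name,np.percentile(q,[1,50,99],axis=0))
E
```

```text
knob 165 [-25.7  36.8 281.5] [-28.9  23.1 262. ] [ -3.1 123.1 544.1]
knob 172 [ 24.5  37.  281.4] [ -3.1  25.1 265.2] [ 28.  123.1 544.1]
bar 246 [ -0.8  38.7 277.5]
bar 250 [ -0.8  36.5 280.2]
bar 254 [ -0.8  33.3 279.9]
red 260 [ -0.5  -2.2 193.7] -15.788735798733379 14.712181499913157
red 264 [ -1.1  -2.9 203.2] -16.36213167862963 14.317586659480716
red 268 [ -0.6  -3.6 212. ] -16.087744644855647 14.79371605946042
red 272 [ -1.1  -4.1 220.8] -17.696487306737577 14.404770367404414
red 276 [ -0.3  -4.9 228.6] -15.51120331005237 14.992095448895215
red 280 [ -1.7  -5.5 236.5] -16.054186545775174 14.584549687991986
red 284 [ -0.4  -5.9 244.4] -15.800823485534115 15.042504414443355
red 288 [ -1.7  -7.3 249.7] -16.49413652555867 14.77272074425706
red 292 [ -0.4 -10.7 250.2] -15.618878673081188 14.734542683933244
keeper 158 [  0.2  91.9 137.4] [ 27 180 248]
keeper 162 [  0.1  88.7 148.9] [113  14  74]
keeper 166 [  0.1  84.6 148. ] [105  13  76]
keeper 170 [  0.1  80.5 148.5] [90  7 74]
keeper 174 [  0.1  76.4 148.5] [90 10 75]
keeper 178 [  0.1  72.4 149.4] [75  7 76]
keeper 182 [  0.   69.7 160.2] [ 50   4 196]
keeper 186 [  0.1  65.  155.8] [60  3 81]
keeper 190 [  0.1  59.8 149.2] [50 16 48]
keeper 194 [  0.2  53.9 139.4] [ 22 154 141]
keeper 198 [  0.3  49.3 138. ] [ 23 198 188]
keeper 202 [  0.3  45.  138.8] [ 23 195 203]
lid [[-111.7   45.   131.7]
 [  -0.9   92.9  136. ]
 [ 111.   134.3  147.8]]
fix [[-114.9  -69.7  137.7]
 [ -81.7  -25.1  139.7]
 [ -49.3   14.5  141.7]]
```

Emit:
play_rows([
  [[0.003,-0.003,-0.03],[0,0,0]],
  [[0.0055,-0.007,-0.06],[0,0,0]],
  [[0.0055,-0.007,-0.085],[0,0,0]],
  [[0.0055,-0.007,-0.09],[0,0,0]],
  [[0.0055,-0.007,-0.09],[0,0,0]],
  [[0.0055,-0.007,-0.09],[0,0,0]],
])

```text
time_s: 2.6
position: [0.5708, 0.0933, 0.319]
tcp_rot: [[0.945, 0.003, -0.327], [0.327, -0.0, 0.945], [0.003, -1.0, -0.001]]
force: [1.3, -0.2, -0.2]
opening: 0.999
```

```bash
cat >> h.py <<'E'
O=np.r_[.5833,.056,0]
def look(n):
    s=read_state();c=capture("wrist");T=wristT(s,c);P=cloud(c,T);H=hsv(c)
    cv2.imwrite(f"pics/{n}.png",c["frame"][:,:,::-1])
    D=(P-O)@np.stack([EX,EY,np.r_[0,0,1]],1)*1000
    np.set_printoptions(precision=1,suppress=True)
    print("tcp",tocase(s["position"])*1000,s["force"],s["time_s"]);return D,H,c,T
E
python3 - <<'E'
from h import *
D,H,c,T=look("w2")
v,u=np.mgrid[0:480,0:640]
b=(D[...,2]>262)&(D[...,2]<295)&(abs(D[...,0])<34)&(D[...,1]>15)&(D[...,1]<60)
q=D[b];print(len(q),u[b].min(),u[b].max(),v[b].min(),v[b].max(),np.percentile(q,[1,50,99],axis=0))
E
```

```text
tcp [  0.4  39.4 319. ] [ 1.3 -0.2 -0.2] 2.6
2432 254 369 276 302 [[-29.2  31.9 274.6]
 [ -0.9  39.1 280. ]
 [ 27.9  44.  283.2]]
```

Emit:
play_rows([
  [[-0.001,0,-0.012],[0,0,0]],
  [[-0.001,0,-0.023],[0,0,0]],
  [[-0.001,0,-0.027],[0,0,0]],
  [[-0.001,0,-0.027],[0,0,0]],
])

```text
time_s: 3.15
position: [0.569, 0.0928, 0.2898]
tcp_rot: [[0.945, -0.001, -0.326], [0.326, 0.0, 0.945], [-0.001, -1.0, 0.001]]
force: [0.7, 1.0, 0.9]
opening: 1.002
```

Emit:
play_rows([
  [[0,0,0],[0,0,0]],
  [[0,0,0],[0,0,0]],
  [[0,0,0],[0,0,0]],
  [[0,0,0],[0,0,0]],
  [[0,0,0],[0,0,0]],
], gripper=0.05)

```text
time_s: 3.78
position: [0.5694, 0.0929, 0.2907]
tcp_rot: [[0.945, 0.0, -0.326], [0.326, 0.0, 0.945], [0.0, -1.0, -0.0]]
force: [-0.5, 0.7, 0.3]
opening: 0.66
```

```bash
python3 - <<'E'
from h import *
s=read_state();print(tocase(s["position"])*1000,s["force"],s["opening"]*87)
# path shifts
pin=lambda q:28*np.array([np.cos(np.radians(80+q)),np.sin(np.radians(80+q))])+[0,168]
p0=pin(30)+94*np.array([np.cos(np.radians(59)),np.sin(np.radians(59))])
print(pin(30),p0)
for q,a in((30,50),(30,40),(30,30),(30,20),(30,10),(26,4),(20,0),(14,-4),(8,-8),(4,-12),(3,-16),(3,-20),(3,-24)):
    p=pin(q)+94*np.array([np.cos(np.radians(a)),np.sin(np.radians(a))]);d=p-p0
    w=d[0]*EY/1000;print(q,a,p,np.round([w[0],w[1],d[1]/1000],4))
E
```

```text
[ -1.12703641  39.38839083 290.71444407] [-0.51290166  0.73957964  0.30137521] 57.411263150539234
[ -9.57656401 194.31139338] [ 38.83701503 274.88511965]
30 50 [ 50.8454713  266.31957104] [-0.0039  0.0114 -0.0086]
30 40 [ 62.43161364 254.73342869] [-0.0077  0.0223 -0.0202]
30 30 [ 71.82982394 241.31139338] [-0.0107  0.0312 -0.0336]
30 20 [ 78.75454234 226.46128685] [-0.013   0.0377 -0.0484]
30 10 [ 82.99536477 210.63432208] [-0.0144  0.0418 -0.0643]
26 4 [ 86.05317476 201.47243602] [-0.0154  0.0446 -0.0734]
20 0 [ 89.13785103 195.57461708] [-0.0164  0.0476 -0.0793]
14 -4 [ 91.81783946 189.37468488] [-0.0172  0.0501 -0.0855]
8 -8 [ 94.06238437 182.90067167] [-0.018   0.0522 -0.092 ]
4 -12 [ 94.87267144 176.30291413] [-0.0182  0.053  -0.0986]
3 -16 [ 93.77094103 169.8813808 ] [-0.0179  0.0519 -0.105 ]
3 -20 [ 91.74344797 163.64139877] [-0.0172  0.05   -0.1112]
3 -24 [ 89.28561463 157.5580478 ] [-0.0164  0.0477 -0.1173]
```

Emit:
play_rows([
  [[-0.0039,0.0114,-0.0086],[0,0,0]],
  [[-0.0077,0.0223,-0.0202],[0,0,0]],
  [[-0.0107,0.0312,-0.0336],[0,0,0]],
  [[-0.013,0.0377,-0.0484],[0,0,0]],
  [[-0.0144,0.0418,-0.0643],[0,0,0]],
  [[-0.0154,0.0446,-0.0734],[0,0,0]],
  [[-0.0154,0.0446,-0.0734],[0,0,0]],
])

```text
time_s: 4.65
position: [0.5542, 0.1372, 0.2161]
tcp_rot: [[0.945, -0.0, -0.326], [0.326, -0.0, 0.945], [-0.001, -1.0, -0.0]]
force: [1.0, 0.5, 0.6]
opening: 0.659
```

Emit:
play_rows([
  [[-0.001,0.003,-0.0059],[0,0,0]],
  [[-0.0018,0.0055,-0.012],[0,0,0]],
  [[-0.0026,0.0076,-0.0186],[0,0,0]],
  [[-0.0028,0.0084,-0.0252],[0,0,0]],
  [[-0.0028,0.0084,-0.0252],[0,0,0]],
])

```text
time_s: 5.28
position: [0.5511, 0.1462, 0.1915]
tcp_rot: [[0.945, -0.0, -0.326], [0.326, 0.001, 0.945], [0.0, -1.0, 0.001]]
force: [2.0, -1.5, 2.3]
opening: 0.659
```

```bash
python3 - <<'E'
from h import *
D,H,c,T=look("w3")
cv2.imwrite("pics/w3c.png",cv2.resize(c["frame"][100:400,170:470],(600,600))[:,:,::-1])
E
```

```text
tcp [ -1.1  95.8 191.5] [ 2.  -1.5  2.3] 5.275
```

View pics/w3c.png

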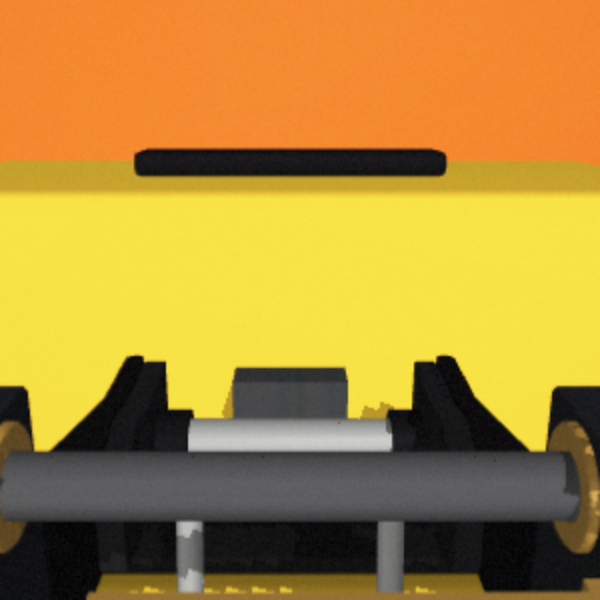

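Emit:
play_rows([
  [[0.0003,-0.0011,-0.0064],[0,0,0]],
  [[0.001,-0.003,-0.0126],[0,0,0]],
  [[0.0018,-0.0053,-0.0187],[0,0,0]],
  [[0.0018,-0.0053,-0.0187],[0,0,0]],
  [[0.0018,-0.0053,-0.0187],[0,0,0]],
])

```text
time_s: 5.95
position: [0.5527, 0.1411, 0.1729]
tcp_rot: [[0.946, -0.001, -0.326], [0.326, 0.001, 0.946], [-0.0, -1.0, 0.001]]
force: [1.7, 3.7, 0.5]
opening: 0.657
```

Emit:
play_rows([
  [[0.0003,-0.0009,-0.001],[0,0,0]],
  [[0.0003,-0.0009,-0.002],[0,0,0]],
  [[0.0003,-0.0009,-0.002],[0,0,0]],
  [[0.0003,-0.0009,-0.002],[0,0,0]],
])

```text
time_s: 6.45
position: [0.5531, 0.1398, 0.1713]
tcp_rot: [[0.945, -0.0, -0.326], [0.326, 0.0, 0.945], [0.0, -1.0, 0.0]]
force: [1.1, 5.2, 0.7]
opening: 0.662
```

```bash
python3 - <<'E'
from h import *
s=read_state();print(tocase(s["position"])*1000,s["force"]@np.stack([EX,EY,[0,0,1]],1))
E
```

```text
[ -1.26530956  89.09419161 171.2955006 ] [2.74975184 4.52582127 0.67538297]
```

Emit:
play_rows([
  [[0,0,-0.001],[0,0,0]],
  [[0,0,-0.001],[0,0,0]],
  [[0,0,-0.001],[0,0,0]],
])

```text
time_s: 6.82
position: [0.5533, 0.1394, 0.1703]
tcp_rot: [[0.945, 0.0, -0.326], [0.326, -0.0, 0.945], [0.0, -1.0, -0.0]]
force: [1.8, 3.1, 1.1]
opening: 0.665
```

Emit:
play_rows([
  [[0,0,-0.001],[0,0,0]],
  [[0,0,-0.001],[0,0,0]],
  [[0,0,-0.001],[0,0,0]],
])

```text
time_s: 7.2
position: [0.5534, 0.1391, 0.1693]
tcp_rot: [[0.945, 0.0, -0.326], [0.326, -0.001, 0.945], [0.0, -1.0, -0.001]]
force: [1.0, 0.0, 2.9]
opening: 0.659
```

Emit:
play_rows([
  [[0,0,-0.001],[0,0,0]],
  [[0,0,-0.001],[0,0,0]],
  [[0,0,-0.001],[0,0,0]],
])

```text
time_s: 7.58
position: [0.5535, 0.1391, 0.1684]
tcp_rot: [[0.945, 0.001, -0.326], [0.326, -0.001, 0.945], [0.0, -1.0, -0.001]]
force: [2.5, -3.1, 3.5]
opening: 0.659
```

Emit:
play_rows([
  [[0,0,-0.001],[0,0,0]],
  [[0,0,-0.001],[0,0,0]],
  [[0,0,-0.001],[0,0,0]],
])

```text
time_s: 7.95
position: [0.5533, 0.1395, 0.1673]
tcp_rot: [[0.945, 0.0, -0.326], [0.326, -0.0, 0.945], [0.0, -1.0, -0.0]]
force: [2.1, -2.8, 3.4]
opening: 0.667
```

Emit:
play_rows([
  [[0.0003,-0.001,0],[0,0,0]],
  [[0.0007,-0.002,0],[0,0,0]],
  [[0.0007,-0.002,0],[0,0,0]],
])

```text
time_s: 8.32
position: [0.5534, 0.139, 0.1669]
tcp_rot: [[0.946, -0.001, -0.326], [0.326, 0.002, 0.946], [-0.0, -1.0, 0.003]]
force: [1.8, 5.1, 0.7]
opening: 0.66
```

Emit:
play_rows([
  [[0,0,-0.001],[0,0,0]],
  [[0,0,-0.001],[0,0,0]],
  [[0,0,-0.001],[0,0,0]],
])

```text
time_s: 8.7
position: [0.5535, 0.1389, 0.1666]
tcp_rot: [[0.946, -0.0, -0.326], [0.326, 0.002, 0.946], [0.0, -1.0, 0.002]]
force: [0.7, 5.4, 4.5]
opening: 0.657
```

Emit:
play_rows([
  [[0,0,-0.001],[0,0,0]],
  [[0,0,-0.001],[0,0,0]],
  [[0,0,-0.001],[0,0,0]],
])

```text
time_s: 9.07
position: [0.5535, 0.1389, 0.1665]
tcp_rot: [[0.946, -0.0, -0.326], [0.326, 0.002, 0.946], [0.001, -1.0, 0.002]]
force: [-0.2, 4.9, 10.1]
opening: 0.66
```

```bash
python3 - <<'E'
from h import *
D,H,c,T=look("w4")
cv2.imwrite("pics/w4c.png",cv2.resize(c["frame"][200:400,170:470],(750,500))[:,:,::-1])
for r in range(280,336,4):print(r,D[r,315],H[r,315])
E
```

```text
tcp [ -1.2  88.1 166.5] [-0.2  4.9 10.1] 9.075
280 [ -0.5  96.1 136.1] [ 26 186 246]
284 [ -0.5  93.9 135.6] [ 26 185 247]
288 [ -0.5  91.7 135.4] [ 26 187 243]
292 [ -0.5  91.7 140.1] [102  25  51]
296 [ -0.5  92.1 145.4] [100  16  47]
300 [ -0.5  91.4 148. ] [80 10 77]
304 [ -0.5  89.8 148.7] [95 21 73]
308 [ -0.5  87.7 148.6] [90  7 71]
312 [ -0.5  89.1 155.1] [ 30   4 144]
316 [ -0.5  88.3 157.1] [ 40   4 183]
320 [ -0.5  86.9 158.1] [ 30   3 200]
324 [ -0.5  85.1 158.3] [ 30   3 187]
328 [ -0.7 121.5 225.6] [90 12 65]
332 [ -0.7 120.6 225.8] [75  6 81]
```

View pics/w4c.png

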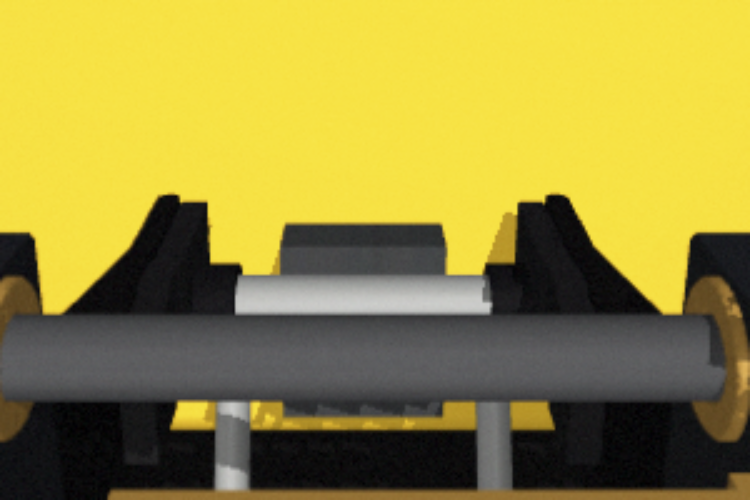

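Emit:
play_rows([
  [[0,0,0.001],[0,0,0]],
  [[0.0003,-0.001,0.001],[0,0,0]],
  [[0.00065,-0.0019,0.001],[0,0,0]],
  [[0.001,-0.0028,0.001],[0,0,0]],
  [[0.001,-0.0028,0.001],[0,0,0]],
  [[0.001,-0.0028,0.001],[0,0,0]],
])

```text
time_s: 9.88
position: [0.5541, 0.1372, 0.1668]
tcp_rot: [[0.946, -0.001, -0.325], [0.325, 0.004, 0.946], [0.0, -1.0, 0.004]]
force: [0.5, 8.1, 6.7]
opening: 0.66
```

Emit:
play_rows([
  [[0.0003,-0.001,0],[0,0,0]],
  [[0.00065,-0.0019,0],[0,0,0]],
  [[0.00065,-0.0019,0],[0,0,0]],
  [[0.00065,-0.0019,0],[0,0,0]],
])

```text
time_s: 10.38
position: [0.5547, 0.1354, 0.1669]
tcp_rot: [[0.946, -0.001, -0.325], [0.325, 0.004, 0.946], [0.0, -1.0, 0.004]]
force: [-0.8, 8.8, 7.5]
opening: 0.657
```

```bash
cat > f.py <<'E'
from h import *
s=read_state();print((tocase(s["position"])*1000).round(1),(s["force"]@np.stack([EX,EY,[0,0,1]],1)).round(1),s["time_s"])
E
python3 f.py
```

```text
[ -1.2  84.4 166.9] [2.1 8.6 7.5] 10.375
```

Emit:
play_rows([
  [[0.0003,-0.0009,0.0006],[0,0,0]],
  [[0.0006,-0.0019,0.0006],[0,0,0]],
  [[0.0006,-0.0019,0.0006],[0,0,0]],
])

```text
time_s: 10.75
position: [0.5555, 0.1331, 0.1671]
tcp_rot: [[0.946, -0.001, -0.325], [0.325, 0.004, 0.946], [0.0, -1.0, 0.004]]
force: [0.6, 6.8, 5.3]
opening: 0.662
```

Emit:
play_rows([
  [[0.0003,-0.0009,0.0002],[0,0,0]],
  [[0.0003,-0.0009,0.0002],[0,0,0]],
  [[0.0003,-0.0009,0.0002],[0,0,0]],
])

```text
time_s: 11.12
position: [0.5557, 0.1323, 0.1672]
tcp_rot: [[0.946, -0.001, -0.325], [0.325, 0.004, 0.946], [0.0, -1.0, 0.004]]
force: [1.1, 8.0, 4.0]
opening: 0.659
```

Emit:
play_rows([
  [[0.0003,-0.0009,0],[0,0,0]],
  [[0.0003,-0.0009,0],[0,0,0]],
  [[0.0003,-0.0009,0],[0,0,0]],
])

```text
time_s: 11.5
position: [0.5558, 0.132, 0.1673]
tcp_rot: [[0.946, -0.001, -0.325], [0.325, 0.005, 0.946], [0.0, -1.0, 0.005]]
force: [-0.1, 9.1, 5.1]
opening: 0.66
```

```bash
python3 f.py
```

```text
[ -1.2  80.9 167.3] [2.9 8.6 5.1] 11.5
```

Emit:
play_rows([
  [[0.0002,-0.0005,0],[0,0,0]],
  [[0.0002,-0.0005,0],[0,0,0]],
  [[0.0002,-0.0005,0],[0,0,0]],
])

```text
time_s: 11.88
position: [0.5558, 0.1319, 0.1673]
tcp_rot: [[0.946, -0.002, -0.325], [0.325, 0.006, 0.946], [0.0, -1.0, 0.006]]
force: [-0.1, 9.7, 6.0]
opening: 0.66
```

Emit:
play_rows([
  [[0.0002,-0.0005,0],[0,0,0]],
  [[0.0002,-0.0005,0],[0,0,0]],
  [[0.0002,-0.0005,0],[0,0,0]],
])

```text
time_s: 12.25
position: [0.5559, 0.1318, 0.1673]
tcp_rot: [[0.946, -0.002, -0.325], [0.325, 0.006, 0.946], [0.0, -1.0, 0.007]]
force: [0.3, 11.5, 5.6]
opening: 0.664
```

```bash
python3 f.py; python3 - <<'E'
from h import *
D,H,c,T=look("w5")
for r in range(296,336,3):print(r,D[r,315],H[r,315])
cv2.imwrite("pics/w5c.png",cv2.resize(c["frame"][200:400,170:470],(750,500))[:,:,::-1])
E
```

```text
[ -1.2  80.5 167.3] [ 4.1 10.8  5.6] 12.25
tcp [ -1.2  80.5 167.3] [ 0.3 11.5  5.6] 12.25
296 [ -0.6  86.3 149.7] [90 15 69]
299 [ -0.6  84.9 149.8] [75 14 71]
302 [ -0.6  83.2 149.4] [90 14 74]
305 [ -0.6  81.6 149. ] [75 21 73]
308 [ -0.6  80.1 148.9] [150   4  67]
311 [ -0.6  81.8 155.4] [ 40   6 135]
314 [ -0.6  80.6 155.8] [ 50   5 167]
317 [ -0.6  80.1 157.6] [ 40   4 185]
320 [ -0.6  79.2 158.7] [ 30   1 199]
323 [ -0.6  77.7 158.5] [ 45   3 198]
326 [ -0.7 113.1 224.5] [90  9 55]
329 [ -0.7 113.4 226.6] [140  10  74]
332 [ -0.7 113.6 228.2] [105   6  84]
335 [ -0.7 112.3 227.3] [120   9  89]
```

Emit:
play_rows([
  [[-0.0002,0.0005,0.0003],[0,0,0]],
  [[-0.0003,0.001,0.0005],[0,0,0]],
  [[-0.0003,0.001,0.0005],[0,0,0]],
])

```text
time_s: 12.68
position: [0.5559, 0.1318, 0.1674]
tcp_rot: [[0.946, -0.002, -0.325], [0.325, 0.005, 0.946], [0.0, -1.0, 0.005]]
force: [1.9, 9.9, 3.5]
opening: 0.663
```

```bash
python3 f.py
```

```text
[ -1.2  80.6 167.4] [5.  8.8 3.5] 12.675
```

Emit:
play_rows([
  [[-0.0003,0.001,0.0002],[0,0,0]],
  [[-0.0007,0.002,0.0004],[0,0,0]],
  [[-0.0007,0.002,0.0004],[0,0,0]],
])

```text
time_s: 13.05
position: [0.5559, 0.132, 0.1674]
tcp_rot: [[0.946, -0.001, -0.326], [0.326, 0.001, 0.946], [-0.0, -1.0, 0.002]]
force: [3.5, 4.3, -1.2]
opening: 0.66
```

```bash
python3 f.py
```

```text
[ -1.2  80.8 167.4] [ 4.7  2.9 -1.2] 13.05
```

Emit:
play_rows([
  [[0,0,0],[0,0,0]],
  [[0,0,0],[0,0,0]],
  [[0,0,0],[0,0,0]],
  [[0,0,0],[0,0,0]],
], gripper=0.087)

```text
time_s: 13.55
position: [0.5558, 0.1309, 0.1678]
tcp_rot: [[0.945, -0.001, -0.326], [0.326, -0.0, 0.945], [-0.001, -1.0, 0.0]]
force: [-0.0, 0.3, -0.2]
opening: 0.976
```

Emit:
play_rows([
  [[0,0,0.02],[0,0,0]],
  [[-0.007,0.02,0.05],[0,0,0]],
  [[-0.013,0.038,0.09],[0,0,0]],
  [[-0.013,0.038,0.13],[0,0,0]],
  [[-0.01,0.03,0.17],[0,0,0]],
  [[-0.007,0.02,0.2],[0,0,0]],
  [[-0.007,0.02,0.2],[0,0,0]],
])

```text
time_s: 14.42
position: [0.5504, 0.1508, 0.3706]
tcp_rot: [[0.946, 0.006, -0.325], [0.325, 0.0, 0.946], [0.006, -1.0, -0.002]]
force: [-0.7, -0.1, -0.4]
opening: 0.999
```

```bash
python3 - <<'E'
from h import *
D,H,c,T=look("w6")
v,u=np.mgrid[0:480,0:640]
red=((H[...,0]<8)|(H[...,0]>172))&(H[...,1]>120)&(abs(D[...,0])<25)&(abs(D[...,1])<60)&(D[...,2]>160)
for z in range(170,260,10):
    q=D[red&(abs(D[...,2]-z)<5)]
    if len(q):print("red",np.median(q,0),len(q))
b=(abs(D[...,0]+.6)<4)&(D[...,1]>45)&(D[...,1]<110)
for r in range(100,330,3):
    q=D[r][b[r]]
    if len(q):print(r,np.median(q,0),H[r][b[r]][0])
cv2.imwrite("pics/w6c.png",cv2.resize(c["frame"][100:340,160:480],(800,600))[:,:,::-1])
E
```

```text
tcp [ -0.2 100.3 370.6] [-0.7 -0.1 -0.4] 14.425
red [-13.4  -1.6 174.6] 2
red [ 10.4   1.9 183.1] 20
red [ -1.2   2.1 190. ] 168
red [  1.6   2.4 195.3] 17
red [ -1.9  -0.4 250.3] 219
199 [ -0.4 109.1 135.5] [ 27 183 247]
202 [ -0.4 106.  135.2] [ 27 181 248]
205 [ -0.4 103.1 136.2] [ 26 183 248]
208 [ -0.5 100.  136. ] [ 27 186 247]
211 [ -0.5  97.  136.1] [ 27 183 247]
214 [ -0.5  93.9 136.2] [ 26 187 247]
217 [ -0.5  91.  137. ] [ 23 185 212]
220 [ -0.5  90.8 148.9] [98 14 73]
223 [ -0.5  87.7 148.6] [90 11 70]
226 [ -0.5  84.8 149. ] [75  7 76]
229 [ -0.5  82.1 150.1] [105  14  73]
232 [ -0.5  81.  157.2] [ 75   3 175]
235 [ -0.5  78.7 159.6] [ 40   4 206]
238 [ -0.5  75.6 159.2] [150   3 155]
241 [ -0.5  73.  160.7] [ 20   4 195]
244 [ -0.5  70.3 161.5] [ 45   3 197]
247 [ -0.5  63.8 150.7] [120   5  51]
250 [ -0.5  60.7 150.9] [126  28  46]
253 [ -0.5  53.4 138.8] [ 24 161 135]
256 [ -0.6  50.3 139.3] [ 23 198 184]
259 [ -0.6  46.4 137.5] [ 23 198 193]
```

View pics/w6c.png

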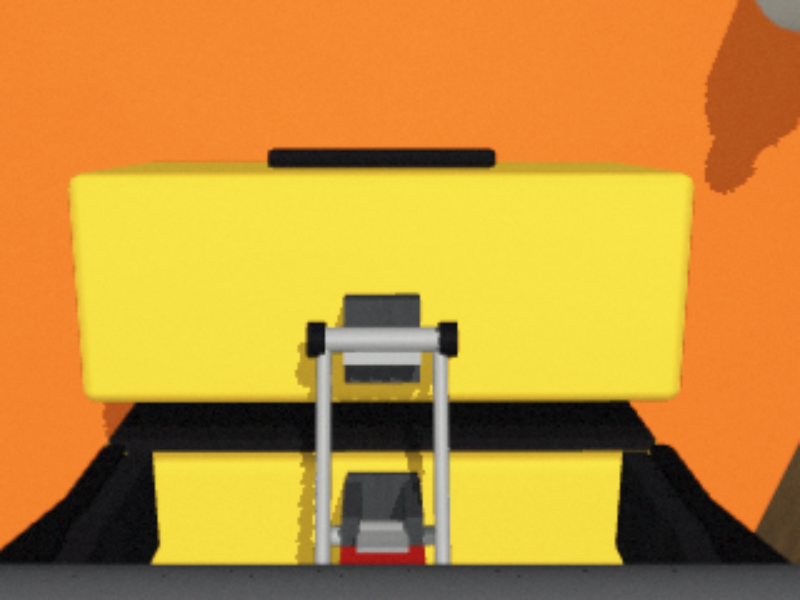

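Emit:
play_rows([
  [[0.008,-0.023,0],[0,0,0]],
  [[0.016,-0.046,-0.01],[0,0,0]],
  [[0.0235,-0.068,-0.03],[0,0,0]],
  [[0.0255,-0.0745,-0.06],[0,0,0]],
  [[0.0255,-0.0745,-0.09],[0,0,0]],
  [[0.0255,-0.0745,-0.108],[0,0,0]],
  [[0.0255,-0.0745,-0.109],[0,0,0]],
  [[0.0255,-0.0745,-0.109],[0,0,0]],
], gripper=0.0)

```text
time_s: 15.48
position: [0.5744, 0.0769, 0.2585]
tcp_rot: [[0.945, -0.001, -0.326], [0.326, 0.0, 0.945], [-0.001, -1.0, 0.0]]
force: [0.6, 0.8, 0.4]
opening: 0.173
```

```bash
python3 f.py; python3 - <<'E'
from h import *
np.set_printoptions(precision=4,suppress=True)
s=read_state();print(s["opening"]);t=tocase(s["position"])*1000
for f in list(range(92,184,6)):
    a=np.radians(f);c=np.array([68*np.cos(a)+3*np.sin(a)+9.5,168+68*np.sin(a)-3*np.cos(a)+25])
    d=c-t[1:];w=d[0]*EY/1000;print(f,c.round(1),np.r_[w[:2],d[1]/1000].round(4))
E
```

```text
[ -1.6  22.7 258.5] [0.8 0.6 0.4] 15.475
0.17277724416128798
92 [ 10.1 261.1] [ 0.0041 -0.0119  0.0025]
98 [  3.  260.8] [ 0.0064 -0.0186  0.0022]
104 [ -4.  259.7] [ 0.0087 -0.0253  0.0012]
110 [-10.9 257.9] [ 0.011  -0.0318 -0.0006]
116 [-17.6 255.4] [ 0.0131 -0.0381 -0.0031]
122 [-24.  252.3] [ 0.0152 -0.0442 -0.0063]
128 [-30.  248.4] [ 0.0172 -0.0498 -0.0101]
134 [-35.6 244. ] [ 0.019  -0.0551 -0.0145]
140 [-40.7 239. ] [ 0.0206 -0.0599 -0.0195]
146 [-45.2 233.5] [ 0.0221 -0.0642 -0.025 ]
152 [-49.1 227.6] [ 0.0234 -0.0679 -0.031 ]
158 [-52.4 221.3] [ 0.0245 -0.071  -0.0373]
164 [-55.  214.6] [ 0.0253 -0.0735 -0.0439]
170 [-56.9 207.8] [ 0.0259 -0.0753 -0.0508]
176 [-58.1 200.7] [ 0.0263 -0.0764 -0.0578]
182 [-58.6 193.6] [ 0.0265 -0.0768 -0.0649]
```

Emit:
play_rows([
  [[0,0,0],[0,0,0]],
  [[0.002,-0.006,0.0015],[0,0,0]],
  [[0.0041,-0.0119,0.0025],[0,0,0]],
  [[0.0053,-0.0153,0.0024],[0,0,0]],
  [[0.0064,-0.0186,0.0022],[0,0,0]],
  [[0.0075,-0.022,0.0017],[0,0,0]],
  [[0.0087,-0.0253,0.0012],[0,0,0]],
])

```text
time_s: 16.35
position: [0.583, 0.0528, 0.2606]
tcp_rot: [[0.945, -0.001, -0.326], [0.326, 0.003, 0.945], [0.001, -1.0, 0.003]]
force: [-2.0, 7.6, 3.3]
opening: 0.01
```

```bash
python3 f.py; python3 - <<'E'
from h import *
print(read_state()["opening"])
D,H,c,T=look("w7")
s=capture("scene");t=capture("top")
a=cv2.resize(c["frame"][150:350,190:440],(500,400));b=cv2.resize(s["frame"][200:300,300:425],(500,400),interpolation=cv2.INTER_CUBIC)
cv2.imwrite("pics/w7c.png",cv2.resize(np.hstack([a,b]),(800,320))[:,:,::-1])
E
```

```text
[ -1.3  -2.9 260.6] [0.5 7.8 3.3] 16.35
0.009668089941938084
tcp [ -1.3  -2.9 260.6] [-2.   7.6  3.3] 16.35
```

View pics/w7c.png

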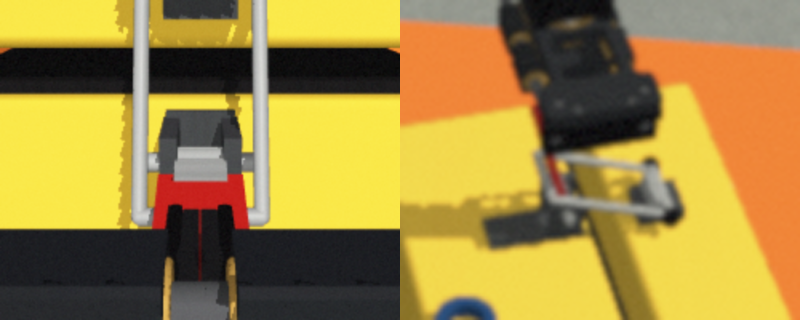

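Emit:
play_rows([
  [[0.0012,-0.0033,-0.0009],[0,0,0]],
  [[0.0023,-0.0065,-0.0018],[0,0,0]],
  [[0.0034,-0.0097,-0.003],[0,0,0]],
  [[0.0044,-0.0128,-0.0043],[0,0,0]],
  [[0.0055,-0.0159,-0.0059],[0,0,0]],
  [[0.0065,-0.0189,-0.0075],[0,0,0]],
])

```text
time_s: 17.25
position: [0.5895, 0.0342, 0.2536]
tcp_rot: [[0.945, -0.0, -0.326], [0.326, 0.003, 0.945], [0.001, -1.0, 0.003]]
force: [-1.9, 6.2, 6.7]
opening: 0.001
```

```bash
python3 f.py; python3 - <<'E'
from h import *
D,H,c,T=look("w8")
b=(abs(D[...,0]+.6)<4)&(D[...,1]>55)&(D[...,1]<110)&(D[...,2]<180)
for r in range(60,330,3):
    q=D[r][b[r]]
    if len(q):print(r,np.median(q,0),H[r][b[r]][0])
E
```

```text
[ -1.3 -22.6 253.6] [0.2 6.5 6.7] 17.25
tcp [ -1.3 -22.6 253.6] [-1.9  6.2  6.7] 17.25
60 [ -0.2  95.1 138.9] [ 27 181 249]
63 [ -0.5  93.4 139.3] [ 27 182 249]
66 [ -0.5  91.7 139. ] [ 27 181 249]
69 [ -0.5  90.  139. ] [ 27 182 249]
72 [ -0.5  88.3 139.2] [ 27 176 250]
75 [ -0.5  86.5 139.5] [ 27 182 249]
78 [ -0.5  83.4 151.7] [110   9  82]
81 [ -0.5  81.7 151.7] [110  10  80]
84 [ -0.5  80.1 151.4] [114  16  79]
87 [ -0.5  78.5 151.4] [100  10  80]
90 [ -0.5  76.8 151.1] [113  13  80]
93 [ -0.5  75.1 151.2] [110  10  75]
96 [ -0.8  72.8 159.5] [ 30   1 174]
99 [ -0.8  71.1 161. ] [ 30   4 204]
102 [ -0.8  69.4 162. ] [ 40   4 212]
105 [ -0.8  67.8 161.7] [ 40   4 181]
108 [ -0.8  66.2 161.2] [ 45   3 150]
111 [ -0.8  64.5 162.6] [ 30   3 203]
114 [ -0.8  62.9 162.7] [ 30   1 202]
117 [ -0.8  61.2 162.9] [ 45   3 200]
120 [ -0.8  59.6 158.7] [45  6 90]
123 [ -0.5  58.  153.4] [ 0  0 77]
126 [ -0.5  56.3 151.6] [105  31  50]
```

Emit:
play_rows([
  [[0.001,-0.0028,-0.0018],[0,0,0]],
  [[0.002,-0.0056,-0.0038],[0,0,0]],
  [[0.0029,-0.0083,-0.006],[0,0,0]],
  [[0.0038,-0.0109,-0.0082],[0,0,0]],
  [[0.0046,-0.0134,-0.0107],[0,0,0]],
  [[0.0054,-0.0157,-0.0132],[0,0,0]],
  [[0.0062,-0.018,-0.016],[0,0,0]],
  [[0.0069,-0.02,-0.0187],[0,0,0]],
])

```text
time_s: 18.3
position: [0.597, 0.0123, 0.2339]
tcp_rot: [[0.945, 0.001, -0.326], [0.326, -0.0, 0.945], [0.0, -1.0, -0.0]]
force: [-0.9, 3.3, 2.8]
opening: 0.002
```

Emit:
play_rows([
  [[0.0007,-0.0019,-0.003],[0,0,0]],
  [[0.0013,-0.0037,-0.006],[0,0,0]],
  [[0.0019,-0.0053,-0.0092],[0,0,0]],
  [[0.0024,-0.0068,-0.0123],[0,0,0]],
  [[0.0028,-0.0081,-0.0156],[0,0,0]],
  [[0.0032,-0.0093,-0.0189],[0,0,0]],
])

```text
time_s: 19.05
position: [0.5998, 0.0027, 0.2146]
tcp_rot: [[0.945, -0.0, -0.326], [0.326, -0.001, 0.945], [-0.001, -1.0, -0.0]]
force: [-0.5, 0.9, -0.4]
opening: 0.003
```

```bash
python3 f.py
```

```text
[ -1.7 -55.8 214.6] [-0.2  1.  -0.4] 19.05
```

Emit:
play_rows([
  [[0.0003,-0.0009,-0.0035],[0,0,0]],
  [[0.0006,-0.0018,-0.0069],[0,0,0]],
  [[0.001,-0.0025,-0.0105],[0,0,0]],
  [[0.001,-0.0029,-0.0139],[0,0,0]],
  [[0.001,-0.0029,-0.017],[0,0,0]],
  [[0.001,-0.0029,-0.019],[0,0,0]],
  [[0.001,-0.0029,-0.02],[0,0,0]],
])

```text
time_s: 19.92
position: [0.6009, 0.0004, 0.1963]
tcp_rot: [[0.945, 0.0, -0.326], [0.326, -0.0, 0.945], [0.0, -1.0, -0.0]]
force: [-3.1, 0.9, 10.9]
opening: 0.006
```

Emit:
play_rows([
  [[0,0,-0.001],[0,0,0]],
  [[0,0,-0.0015],[0,0,0]],
  [[0,0,-0.0015],[0,0,0]],
])

```text
time_s: 20.3
position: [0.6008, 0.0004, 0.1962]
tcp_rot: [[0.945, 0.001, -0.326], [0.326, -0.0, 0.945], [0.001, -1.0, -0.001]]
force: [-4.6, 0.5, 13.9]
opening: 0.003
```

```bash
python3 f.py
```

```text
[ -1.5 -58.3 196.2] [-4.2  1.9 13.9] 20.3
```

Emit:
play_rows([
  [[0,0,0.02],[0,0,0]],
  [[0,0,0.06],[0,0,0]],
  [[-0.01,0.03,0.1],[0,0,0]],
  [[-0.025,0.07,0.14],[0,0,0]],
  [[-0.04,0.115,0.17],[0,0,0]],
  [[-0.055,0.16,0.2],[0,0,0]],
  [[-0.055,0.16,0.2],[0,0,0]],
  [[-0.055,0.16,0.2],[0,0,0]],
])

```text
time_s: 21.3
position: [0.5457, 0.1601, 0.3931]
tcp_rot: [[0.945, -0.0, -0.326], [0.326, -0.001, 0.945], [-0.001, -1.0, -0.001]]
force: [-0.2, -0.2, -0.6]
opening: 0.005
```

```bash
python3 f.py; python3 - <<'E'
from h import *
D,H,c,T=look("w9")
t=capture("top");P=cloud(t);Hh=hsv(t);Dt=(P-O)@np.stack([EX,EY,np.r_[0,0,1]],1)*1000
for n,(d,h) in dict(wrist=(D,H),top=(Dt,Hh)).items():
    red=((h[...,0]<8)|(h[...,0]>172))&(h[...,1]>120)&(abs(d[...,0])<25)&(d[...,1]>-110)&(d[...,1]<40)&(d[...,2]>145)
    q=d[red]
    if len(q):print(n,len(q),np.percentile(q,[2,50,98],axis=0))
a=cv2.resize(c["frame"][100:340,160:480],(532,400));s=capture("scene");b=cv2.resize(s["frame"][195:345,280:440],(427,400),interpolation=cv2.INTER_CUBIC)
cv2.imwrite("pics/w9c.png",cv2.resize(np.hstack([a,b]),(800,333))[:,:,::-1])
E
```

```text
[ -1.7 110.7 393.1] [-0.2 -0.1 -0.6] 21.3
tcp [ -1.7 110.7 393.1] [-0.2 -0.2 -0.6] 21.3
wrist 37 [[ -1.8 -80.7 169.3]
 [ -1.8 -69.4 170.8]
 [ -0.7 -59.1 172. ]]
top 247 [[-17.4 -77.4 163. ]
 [ -3.6 -45.7 171.4]
 [ 12.6 -17.7 178. ]]
```

View pics/w9c.png

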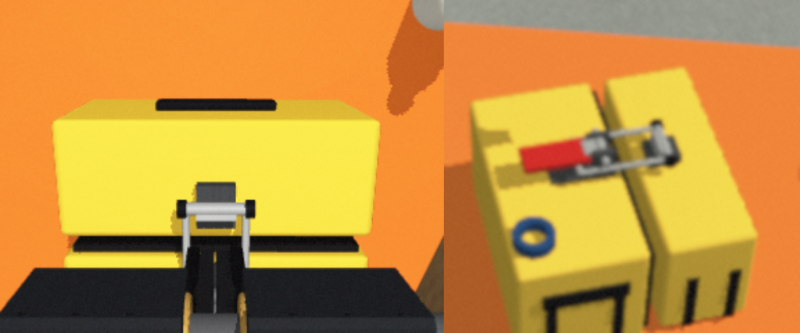

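The lever lies level with its face at z of about 171 mm. The bar is hooked behind the lip, the lid is drawn in, the tape is where it was, and the gripper is clear.

```bash
python3 -c "
from rig import *
print(hand_in())"
```

```text
the job is handed in; nothing more can be done
None
```

The case is latched and the job is handed in. The clock stood at about 21 s of the 72 s allowed.

**What I did**
1. I pinched the loop by its knobs and swung it down and outward over the lip.
2. I set the bar on the keeper's block, pressing down with up to about 10 N.
3. I drew it back by feel. The pull rose from about 8 N to 11 N as the movement stalled, which I took as snug.
4. I eased off, let go, and pushed the red lever over with closed fingertips. The readings I took while it swung were about 9 N or less, and I finished with about 14 N against its stop.

**Last checks**
- **Lever:** it lies level, with its upper face at about 171 mm, which is what a lever at its stop should show.
- **Bar and lid:** the bar is still behind the lip. Part-way through closing, the lid had moved in about 7 mm at the keeper. In the final picture it is drawn in, but I did not measure it again there.
- **Surroundings:** the tape roll is where it was, and the gripper stands well clear with about zero force. The pictures after the start were close-ups of the case, so I did not check the racks, bottles and other items again.

**Less certain**
- While drawing the bar snug, the lid may have moved by up to about 0.5 mm. I judged this from the forces and did not measure it.
- My estimate of the case origin was about 2.5 mm off in y. I corrected it from the close-up views before gripping.

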